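# Line up the serving rail by height from the timer end

### The job

Stand the tin, the spice jar, the stack of paper cups and the aerosol can upright on the four black pads of the serving rail, one at the centre of each pad, in order of height: the shortest on the pad next to the kitchen timer, each next one taller, so that nothing is hidden from the timer end. Do not tip any of them over, leave the salt shaker where it stands, and let go of everything at the end.

Things in the scene. Friction and masses are not known exactly. Their poses are not given: they have to be found in the camera images.
- milk_tin: short closed metal food tin with a printed paper label, round, 58 mm in diameter, 72 mm tall: the shortest of the four to be lined up. Origin: centre of its underside; its z axis points up. Stands loose and upright on the table near the front edge at the start. 
- spice_jar: slim round glass spice jar with a dark brown cap, 41 mm in diameter (cap too), 105 mm tall: second in height. Origin: centre of its underside; its z axis points up. Stands loose and upright on the table near the front edge at the start. 
- cup_stack: stack of upturned white paper cups, moved as one solid piece, 150 mm tall, 70 mm wide at the base, narrower towards the top (70 mm wide up to 73 mm height, then tapering evenly to 50 mm at the top): third in height. Origin: centre of its underside; its z axis points up. Stands loose and upright on the table near the front edge at the start. 
- whip_can: aerosol can with a green cap, 58 mm in diameter (cap 54 mm, from 169 mm up), 187 mm tall: the tallest. Origin: centre of its underside; its z axis points up. Stands loose and upright on the table near the front edge at the start. 
- salt_shaker: salt shaker, clear glass with a pale grey domed top, 44 mm in diameter, 90 mm tall, loose, standing among the four things; it is NOT part of the line-up and stays where it stands. Origin: centre of its underside.
- timer: white kitchen timer with a dark display, 66 mm wide, 34 mm thick, 62 mm tall, fixed to the table just beyond one end of the row of pads (which end varies), about 85 mm from the centre of the pad next to it; a roll of tape lies in the same way beyond the other end. Origin: centre of its underside. (Close behind the row stands a fixed topping bin, 100 mm tall.)
- pad_a: first (farthest left, +y) of four equal round black rubber pads, 80 mm across, 85 mm apart, in a straight row on a low metal rail behind the loose things, running left to right (turned up to 0.1 rad). Fixed. Origin: centre of its underside, 6 mm above the table; its top, on which a thing stands, is 9 mm above the table. Its y axis runs along the row to the left.
- pad_b: second from the left of four equal round black rubber pads, 80 mm across, 85 mm apart, in a straight row on a low metal rail behind the loose things, running left to right (turned up to 0.1 rad). Fixed. Origin: centre of its underside, 6 mm above the table; its top, on which a thing stands, is 9 mm above the table. Its y axis runs along the row to the left.
- pad_c: third from the left of four equal round black rubber pads, 80 mm across, 85 mm apart, in a straight row on a low metal rail behind the loose things, running left to right (turned up to 0.1 rad). Fixed. Origin: centre of its underside, 6 mm above the table; its top, on which a thing stands, is 9 mm above the table. Its y axis runs along the row to the left.
- pad_d: last (farthest right, -y) of four equal round black rubber pads, 80 mm across, 85 mm apart, in a straight row on a low metal rail behind the loose things, running left to right (turned up to 0.1 rad). Fixed. Origin: centre of its underside, 6 mm above the table; its top, on which a thing stands, is 9 mm above the table. Its y axis runs along the row to the left.
Things that resemble listed ones, but are neither listed nor needed, are in the scene too. What is shaped like the spice_jar but purple is not meant.

How it is judged:
By the outcome, as a careful person would: the job done as asked, in the order asked, and still so for the second after the job is handed in, with the robot touching nothing.
It also fails if it takes over 109 s, if anything falls off the work surface, if the arm or the gripper's body presses on something with over 40 N, if the wrist force passes 120 N, or if a joint passes its speed limit or range.

### The arm

A 6-joint arm with a two-finger parallel gripper is mounted at the origin on a cart in front of the work surface, level with it; the furniture and walls round the work are solid. World frame = base frame: x ahead of the robot, y to its left, z up, the work surface at z = 0. Lengths are in mm, angles in rad, forces in N, time in s.
With the tool pointing down it reaches from about 350 to 775 mm from the base axis. Payload 7.3 kg.
Tool frame: the origin (TCP) lies at the very end of the fingers, on their centre line; the grasp point (between the pads) lies behind it (bot.grip_point_offset is the z of the grasp point in the tool frame, in mm); z points along the fingers, y is the line along which they close (so a half turn about z gives the same grasp; the last joint's range is limited). The gripper opens to 92 mm and grips with 3 to 60 N. Pads are 19 mm wide; open, the fingers measure 130 mm over their backs; the gripper's body (75 mm by 190 mm) begins 47 mm behind the grasp point.
Start: joints at [1.128, 0.342, 1.524, -0, 1.275, -0.146], TCP at [153.527, 502.07, 226.741] pointing down, gripper open.
Joint ranges: [-2.53, 2.53], [-0.77, 2.02], [0.04, 2.7], [-1, 4.14], [0.28, 2.66], [-3.11, 3.11]. Speed limits (rad/s): [2.57, 2.57, 3.14, 3.14, 3.14, 3.14].

### API

Orientations are given as [roll, pitch, yaw] about the fixed x, y, z axes, in that order (R = Rz(yaw) Ry(pitch) Rx(roll)).
In Python, from plant import bot gives the robot as it stands. The module is installed in compiled form; this text tells all that it offers.
- The arm moves only by the shell command python3 -m crank 'ROWS'. ROWS is JSON, a list that holds one entry, the list of rows, each a list of 5 numbers: the opening, from 0 (shut) to 1 (fully open), then the shift along the tool's x, y, z in cm, then the turn about the tool's z in degrees. In form: [[[claw, x, y, z, turn], ...]]. A call has exactly 10 rows; each row is the pose to reach, as a shift and turn from the pose commanded when the call began, along the tool's axes at that moment; what a row does not reach only later rows make up. A row lasts 1/10 s, in which the tool goes at most 50 mm and 8.59 degrees, less where a joint would pass 70% of its speed; a pose out of reach is approached as far as the arm can. A call with a gripper value outside its range is refused whole. The fingers move at their own pace and stop on an object; the grip force is fixed at half the most. Time passes only in rows, so rows that repeat a pose let the fingers close, or fill a call up. It gives the time, the measured TCP pose, the force, the opening and the grip force at its end, in the units of the state.
- bot.get_obs(): the state, without advancing time (a new reading comes with each control period).
- bot.capture(name): name is "scene" or "top" or "wrist"; returns (picture, depth): 420x560x3 uint8, red, green, blue; 420x560 float32, mm along the optical axis (not along the pixel's ray), 0 where there is no reading.
- bot.calibration(name): a dict with "vertical_fov" (degrees; the focal length in pixels is half the picture's height over the tangent of half this angle, whatever the lens; pixels are square), "cx", "cy" (the principal point, pixels), "rvec" (rotation vector, rad) and "tvec" (3), from world to camera coordinates, as OpenCV has them; the wrist camera has in their place "tool_from_camera" (4x4, takes a point from camera to tool coordinates, whose origin is the TCP and whose axes are the flange's). Camera axes: x right, y down, z forward; pixel columns grow to the right and rows downward; lengths in mm; the calibration is good to about 2 mm. A picture is of the moment at which its call begins: read the wrist's pose just before it. calibration takes no time and is no camera call.
- bot.close_job(): hands the job in; it is judged then, once.
The state is a dict: "time": time; "joint_positions": joint angles; "dq": joint speeds; "tau": joint torques, N m; "tool_pos": TCP position; "tcp_rot": TCP orientation; "contact_force": force on the tool from outside, world axes, zero at the start; "moment": the same for the moment, N m; "grip_width": finger opening in mm; "finger_force": force on a finger pad.
Only numpy, scipy, OpenCV 4.12 (cv2) and the standard library are available. Lean on these libraries where they do the work, as an engineer would, in place of code of your own. Each camera call takes 0.05 s, during which the arm holds its last target. There are 200 camera calls.

## Working session

There is one attempt and no reset: what is moved stays moved. The work goes in short steps, Python scripts to look and compute and a shell command to move; the robot and the scene stay as the last step left them, time stands still between calls to the robot, and variables do not carry over. Pictures are saved under pics/ and viewed, at most 14 in all, crops included, and the job is handed in when it is done.

```bash
mkdir -p pics; cat > h.py <<'E'
import numpy as np, cv2
from scipy.spatial.transform import Rotation as R
from plant import bot
def cap(name,fn=None):
    o=bot.get_obs(); im,d=bot.capture(name)
    if fn: cv2.imwrite(f'pics/{fn}.png',im[:,:,::-1]); np.save(f'pics/{fn}.npy',d)
    return o,im,d
def w(name,u,v,z,o=None):
    """world pts from pixels & depth"""
    c=bot.calibration(name); f=210/np.tan(np.radians(c['vertical_fov'])/2)
    u,v,z=map(np.asarray,(u,v,z))
    p=np.stack([(u-c['cx'])*z/f,(v-c['cy'])*z/f,z],-1)
    if name=='wrist':
        T=np.array(c['tool_from_camera']); p=p@T[:3,:3].T+T[:3,3]
        return p@R.from_euler('xyz',o['tcp_rot']).as_matrix().T+o['tool_pos']
    M=cv2.Rodrigues(np.array(c['rvec'],float))[0]
    return (p-np.array(c['tvec']).ravel())@M
def cloud(name,d,o=None):
    v,u=np.mgrid[:420,:560]; return w(name,u,v,d,o)
E
python3 - <<'E'
from h import *
for n in ('scene','top'):
    cap(n,n+'0'); print(bot.calibration(n))
print(bot.calibration('wrist'),bot.grip_point_offset,bot.get_obs())
a=cv2.imread('pics/scene0.png');b=cv2.imread('pics/top0.png')
E
```

```text
{'vertical_fov': 56.76724939734463, 'cx': 295.5179570806522, 'cy': 206.06686545069311, 'rvec': array([ 2.02558967, -1.22934035,  0.55599611]), 'tvec': array([-281.42290221,  339.1120133 ,  526.07828056])}
{'vertical_fov': 53.711914878798574, 'cx': 272.42321195583804, 'cy': 209.6151370260503, 'rvec': array([ 2.11384388, -2.08696156,  0.23645509]), 'tvec': array([-15.30385117, 530.41023886, 823.55875394])}
{'vertical_fov': 71.78472266189034, 'cx': 280.29165373160265, 'cy': 208.67306530226136, 'tool_from_camera': array([[ 1.01357356e-03, -9.57145959e-01, -2.89604188e-01,
         7.90033762e+01],
       [ 9.99998883e-01,  1.28826762e-03, -7.57888623e-04,
        -1.24668292e+00],
       [ 1.09849773e-03, -2.89603096e-01,  9.57146196e-01,
        -1.57286720e+02],
       [ 0.00000000e+00,  0.00000000e+00,  0.00000000e+00,
         1.00000000e+00]])} -18.8 {'time': 0.1, 'joint_positions': array([ 1.12798599e+00,  3.42673482e-01,  1.52490582e+00, -1.36381712e-05,
        1.27538158e+00, -1.45989387e-01]), 'dq': array([-0.00194993, -0.00344076, -0.00154441,  0.00102806, -0.00022858,
       -0.0001263 ]), 'tau': array([ 1.48487128e-03, -4.32005918e+01, -2.44698393e+01,  7.19357212e-02,
        5.25782851e-02, -2.11548854e-05]), 'tool_pos': array([153.37831866, 501.72883533, 226.10931431]), 'tcp_rot': array([-3.14023708e+00, -1.86134652e-04,  2.84477555e+00]), 'contact_force': array([-0.10947253, -0.1447634 ,  0.15678737]), 'moment': array([-0.05588989, -0.00956441, -0.03061822]), 'finger_force': 0.0, 'grip_width': 91.98455963721135}
```

View pics/scene0.png

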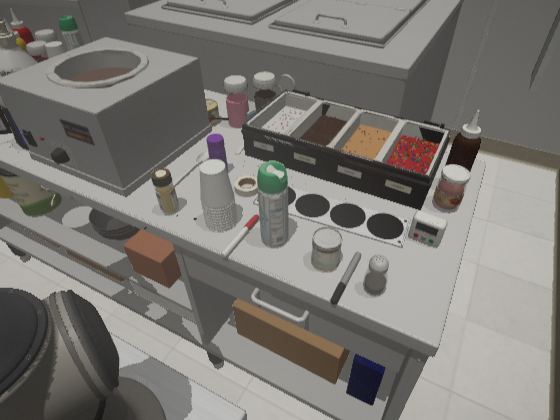

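View pics/top0.png

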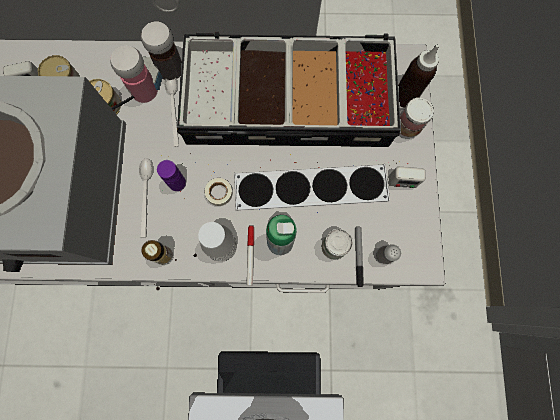

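The scene shows, in top-view pixels: brown-capped jar (153,250), cups (212,235), can (281,230), tin (338,241), salt shaker (389,253), pads (255,190), (292,187), (329,185) and (367,183), tape (218,191), timer (408,178). There are two spice-jar candidates: brown-capped at (153,250) and purple at (171,175). The brown-capped one fits. The timer is at the right end, so tin→pad_d, jar→pad_c, cups→pad_b, can→pad_a.

```bash
python3 - <<'E'
from h import *
np.set_printoptions(precision=1,suppress=True)
for n in ('top','scene'):
    d=np.load(f'pics/{n}0.npy'); P=cloud(n,d); im=cv2.imread(f'pics/{n}0.png')
    if n=='top':
        S=dict(jar=(153,250,105,41),cups=(212,235,150,50),can=(281,230,187,54),tin=(338,241,72,58),salt=(389,253,90,44),purple=(171,175,105,41))
        C={}
    for k,(u,v,h,D) in S.items():
        if n=='top': C[k]=P[v-3:v+4,u-3:u+4].reshape(-1,3).mean(0)
        m=(np.hypot(*(P[...,:2]-C[k][:2]).transpose(2,0,1))<50)&(P[...,2]>h-12)&(P[...,2]<h+12)&(d>0)
        q=P[m]; (x,y),r=cv2.minEnclosingCircle(q[:,:2].astype(np.float32)); print(n,k,len(q),x,y,r,'topz',np.percentile(q[:,2],90), 'mid',(q[:,:2].max(0)+q[:,:2].min(0))/2)
    # pads
    dark=(im.max(2)<45)&(np.abs(P[...,2]-9)<8)&(d>0)
    nn,l,s,c=cv2.connectedComponentsWithStats(dark.astype(np.uint8))
    for i in range(1,nn):
        if s[i,4]>150:
            q=P[l==i]; print(n,'dark',c[i],s[i,4],q.mean(0),np.ptp(q,axis=0),(q.max(0)+q.min(0))/2)
    t=np.abs(P[...,2])<15
    print('table z',np.median(P[t][:,2]))
    # topping bin front edge / obstacles
    if n=='top':
        for u,v in ((290,138),(290,125),(408,178),(218,191),(250,255),(359,255),(145,195)): print((u,v),P[v,u])
b=cv2.imread('pics/top0.png')[150:280,120:310]; cv2.imwrite('pics/c1.png',cv2.resize(b,None,fx=4,fy=4,interpolation=2))
E
```

```text
top jar 346 436.55426025390625 230.5145263671875 20.34637451171875 topz 106.43906426958121 mid [436.1 230.3]
top cups 608 460.1444091796875 105.46932220458984 26.413007736206055 topz 151.37306951584432 mid [459.5 105.6]
top can 542 469.4869689941406 -25.034135818481445 26.21283531188965 topz 187.72089429776398 mid [468.9 -24.1]
top tin 603 461.3160400390625 -146.03355407714844 28.778491973876953 topz 71.42386481700512 mid [ 460.8 -146.1]
top salt 204 440.795166015625 -253.5511016845703 16.96516990661621 topz 89.16502568073018 mid [ 440.9 -254. ]
top purple 308 605.2899169921875 213.12991333007812 20.67423439025879 topz 106.3268373235464 mid [604.8 212.7]
top dark [284.5 143.8] 472 [700.9 -34.5   9.5] [  3.7 477.2  15.9] [700.8 -40.3   9. ]
top dark [366.3 183.3] 866 [ 607.1 -222.6    8.9] [75.3 77.3 10.6] [ 607.  -223.2    8.5]
top dark [329.3 185.5] 872 [ 600.9 -137.8    8.7] [76.6 76.1  9.1] [ 601.3 -138.2    8.6]
top dark [292.4 187.6] 871 [594.8 -53.2   8.7] [75.6 75.5 11.1] [594.8 -53.5   8. ]
top dark [255.3 189.8] 873 [588.4  31.3   8.7] [77.6 75.9  9.8] [588.7  31.2   8.5]
ta
[... 350 characters left out ...]
34.  231.2]
scene cups 451 458.60565185546875 105.80746459960938 26.87165069580078 topz 151.51817782797514 mid [458.5 106.3]
scene can 457 465.70196533203125 -26.410612106323242 25.797508239746094 topz 187.922302783014 mid [465.3 -24.5]
scene tin 647 459.9809265136719 -144.38198852539062 29.81344223022461 topz 71.34298839434457 mid [ 459.9 -145.8]
scene salt 236 437.3616638183594 -253.35833740234375 16.942964553833008 topz 88.80182041052765 mid [ 436.6 -252.7]
scene purple 191 602.0843505859375 214.21141052246094 22.157058715820312 topz 106.7225639781423 mid [603.4 212.7]
scene dark [395.4 199.4] 197 [ 699.4 -217.5   11.9] [  7.2 135.2  14.2] [ 699.8 -209.5    9.9]
table z 0.6305937482087841
```

View pics/c1.png

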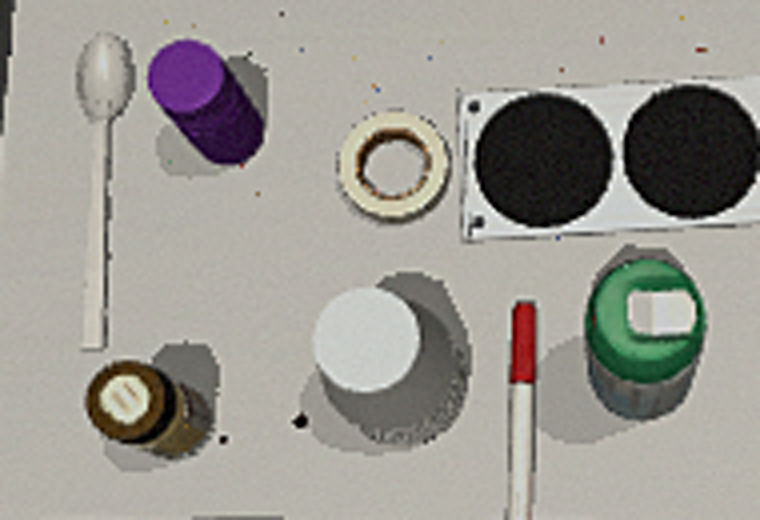

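The crop confirms it: the brown cap is at crop (127,397), and the purple decoy is at (205,100). I'll place them shortest first, from right to left, with the fingers closing across the row.

```bash
cat >> h.py <<'E'
YAW=np.arctan2(84.7,-6.2)   # tool x along the row to the left, y across it
def go(*targets):
    o=bot.get_obs(); M=R.from_euler('xyz',o['tcp_rot']).as_matrix()
    for t in targets:
        print(t,'-> cm',((np.array(t)-o['tool_pos'])@M/10).round(2),'turn',round(np.degrees((o['tcp_rot'][2]-YAW+np.pi)%(2*np.pi)-np.pi),1))
def st():
    o=bot.get_obs(); print(round(o['time'],2),o['tool_pos'].round(1),o['tcp_rot'].round(3),'q',o['joint_positions'].round(2),'F',o['contact_force'].round(1),o['grip_width'].round(1),round(float(o['finger_force']),1))
E
python3 -c "
from h import *
go((350,150,240),(461,-146,240))
P=cloud('top',np.load('pics/top0.npy'));print(P[100,110],P[255,60])"
```

```text
(350, 150, 240) -> cm [-29.09 -27.89  -1.36] turn 68.8
(461, -146, 240) -> cm [-48.36 -52.95  -1.33] turn 68.8
[783.53935891 365.42883063  55.98720009] [417.74478384 384.18258658 153.13831167]
```

```bash
python3 -m crank '[[[1,-3,-3,-0.4,8],[1,-6,-6,-0.8,16],[1,-9,-9,-1.4,24],[1,-12,-12,-1.4,32],[1,-16,-15,-1.4,40],[1,-19,-18,-1.4,48],[1,-22,-21,-1.4,56],[1,-26,-25,-1.4,64],[1,-29,-28,-1.4,68.8],[1,-29,-28,-1.4,68.8]]]' && python3 -c "
from h import *
st();go((461,-146,200),(461,-146,130),(461,-146,40))"
```

```text
time: 1.1
tool_pos: [351.3, 144.8, 240.6]
tcp_rot: [3.141, 0.002, 1.634]
contact_force: [-1.0, 0.8, -0.3]
grip_width: 91.5
finger_force: 0.0Traceback (most recent call last):
  File "<string>", line 3, in <module>
    st();go((461,-146,200),(461,-146,130),(461,-146,40))
    ~~^^
  File "h.py", line 26, in st
    o=bot.get_obs(); print(round(o['time'],2),o['tool_pos'].round(1),o['tcp_rot'].round(3),'q',o['joint_positions'].round(2),'F',o['contact_force'].round(1),o['grip_width'].round(1),round(float(o['finger_force']),1))
                                                                                                                                                             ^^^^^^^^^^^^^^^^^^^^^
AttributeError: 'float' object has no attribute 'round'
```

```bash
sed -i "s/o\['grip_width'\].round(1)/round(o['grip_width'],1)/" h.py; python3 -c "
from h import *
st();go((461,-146,240),(461,-146,110))"
```

```text
1.1 [351.3 144.8 240.6] [3.141e+00 2.000e-03 1.634e+00] q [ 0.19  0.06  1.85 -0.    1.23  0.13] F [-1.   0.8 -0.3] 91.5 0.0
(461, -146, 240) -> cm [-29.71   9.12   0.12] turn -0.6
(461, -146, 110) -> cm [-29.69   9.11  13.12] turn -0.6
```

```bash
python3 -m crank '[[[1,-3.5,1,0,0],[1,-7,2,0,0],[1,-11,3.3,0,0],[1,-15,4.6,0,-0.6],[1,-19,5.8,0,-0.6],[1,-23,7,0,-0.6],[1,-27,8.3,0,-0.6],[1,-29.7,9.1,0,-0.6],[1,-29.7,9.1,0,-0.6],[1,-29.7,9.1,0,-0.6]]]' && python3 - <<'E'
from h import *
np.set_printoptions(precision=1,suppress=True)
st()
o,im,d=cap('wrist','w1'); P=cloud('wrist',d,o)
for k,(c,h) in dict(tin=((461,-146),72),can=((468,-25),187)).items():
    m=(np.hypot(*(P[...,:2]-c).transpose(2,0,1))<45)&(abs(P[...,2]-h)<10)&(d>0); q=P[m]
    if len(q): print(k,len(q),cv2.minEnclosingCircle(q[:,:2].astype(np.float32)),np.median(q[:,2]))
dark=(im.max(2)<45)&(np.abs(P[...,2]-9)<8)&(d>0)
n,l,s,c=cv2.connectedComponentsWithStats(dark.astype(np.uint8))
for i in range(1,n):
    if s[i,4]>150: q=P[l==i]; print(c[i],q.mean(0),np.ptp(q,axis=0))
go((460.5,-146,110),(460.5,-146,38))
E
```

```text
time: 2.1
tool_pos: [461.2, -139.3, 240.1]
tcp_rot: [-3.14, -0.001, 1.654]
contact_force: [0.1, 0.5, -0.1]
grip_width: 91.7
finger_force: 0.0
2.1 [ 461.2 -139.3  240.1] [-3.1 -0.   1.7] q [-0.5  0.2  1.6  0.   1.3 -0.5] F [ 0.1  0.5 -0.1] 91.7 0.0
tin 1822 ((461.05517578125, -147.21925354003906), 28.5004825592041) 68.59214741008364
can 3463 ((468.83941650390625, -26.560382843017578), 25.466053009033203) 185.29061406029274
[474. 120.] [699.9 -46.6   9. ] [  3.9 325.3  16. ]
[398.3  49.8] [587.7  30.8   8. ] [77.8 78.   6.6]
[390.1 123.6] [594.3 -53.9   8.1] [77.7 77.2  5.8]
[382.8 187.8] [ 600.7 -138.2    8.2] [78.4 77.9  5.5]
[231.7 218.7] [ 396.4 -198.9   12.3] [43.7 12.7  9.5]
[377.  236.6] [ 605.8 -209.8    8.3] [77.8 67.3  4.8]
(460.5, -146, 110) -> cm [-0.7 -0.1 13. ] turn 0.7
(460.5, -146, 38) -> cm [-0.7 -0.1 20.2] turn 0.7
```

View pics/w1.png

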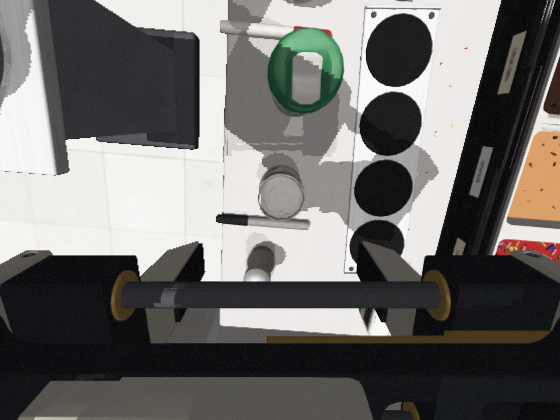

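The wrist view shows the tin (282,192), the can (305,70), and pads at (398,50), (390,124), (383,188) and (377,240). These agree with the top camera to within 1 mm. Descending on the tin.

```bash
python3 -m crank '[[[1,-0.7,0,3,0],[1,-0.7,0,6,0.7],[1,-0.7,0,10,0.7],[1,-0.7,0,14,0.7],[1,-0.7,0,17,0.7],[1,-0.7,0,19,0.7],[1,-0.7,0,20.5,0.7],[1,-0.7,0,20.5,0.7],[1,-0.7,0,20.5,0.7],[0.6,-0.7,0,20.5,0.7]]]' && python3 -m crank '[[[0.5,0,0,0,0],[0.3,0,0,0,0],[0.3,0,0,0,0],[0.3,0,0,0,0],[0.3,0,0,0,0],[0.3,0,0,-0.5,0],[0.3,0,0,-1.5,0],[0.3,0,0,-3,0],[0.3,0,0,-3.5,0],[0.3,0,0,-3.5,0]]]' && python3 -c "
from h import *
st();go((606.5,-222.8,71),(606.5,-222.8,44.5))"
```

```text
time: 3.15
tool_pos: [462.7, -146.7, 36.8]
tcp_rot: [3.14, 0.001, 1.643]
contact_force: [-0.5, 1.0, 0.4]
grip_width: 87.3
finger_force: 0.0
time: 4.15
tool_pos: [462.5, -147.3, 71.6]
tcp_rot: [3.14, 0.001, 1.642]
contact_force: [-0.1, 0.0, -2.7]
grip_width: 56.7
finger_force: 30.0
4.15 [ 462.5 -147.3   71.6] [3.140e+00 1.000e-03 1.642e+00] q [-0.47  0.46  1.83  0.    0.84 -0.54] F [-0.1  0.  -2.7] 56.7 30.0
(606.5, -222.8, 71) -> cm [-8.56 13.82  0.09] turn -0.1
(606.5, -222.8, 44.5) -> cm [-8.56 13.81  2.74] turn -0.1
```

```bash
python3 -m crank '[[[0.3,-1,1.6,0,0],[0.3,-2.2,3.6,0,0],[0.3,-3.7,6,0,0],[0.3,-5.2,8.4,0,0],[0.3,-6.5,10.6,0,0],[0.3,-7.6,12.4,0,0],[0.3,-8.3,13.4,0,0],[0.3,-8.6,13.8,0,0],[0.3,-8.6,13.8,0,0],[0.3,-8.6,13.8,0,0]]]' && python3 -m crank '[[[0.3,0,0,0.5,0],[0.3,0,0,1.1,0],[0.3,0,0,1.7,0],[0.3,0,0,2.2,0],[0.3,0,0,2.4,0],[0.3,0,0,2.5,0],[0.3,0,0,2.5,0],[0.3,0,0,2.5,0],[0.3,0,0,2.5,0],[0.3,0,0,2.5,0]]]' && python3 -c "
from h import *
st();go((606.5,-222.8,44.5))"
```

```text
time: 5.15
tool_pos: [605.0, -222.4, 70.2]
tcp_rot: [-3.14, -0.001, 1.642]
contact_force: [-1.0, 0.5, -2.6]
grip_width: 56.6
finger_force: 30.0
time: 6.15
tool_pos: [605.9, -223.0, 45.9]
tcp_rot: [3.141, 0.0, 1.642]
contact_force: [-0.1, -0.0, -2.2]
grip_width: 56.8
finger_force: 30.0
6.15 [ 605.9 -223.    45.9] [3.141 0.    1.642] q [-0.47  0.73  1.38  0.    1.03 -0.54] F [-0.1 -0.  -2.2] 56.8 30.0
(606.5, -222.8, 44.5) -> cm [0.01 0.06 0.14] turn -0.1
```

```bash
python3 -m crank '[[[0.3,0,0,0.1,0],[0.3,0,0,0.2,0],[0.3,0,0,0.2,0],[0.75,0,0,0.2,0],[0.9,0,0,0.2,0],[0.9,0,0,0.2,0],[0.9,0,0,0.2,0],[0.9,0,0,-3,0],[0.9,0,0,-7,0],[0.9,0,0,-11,0]]]' && python3 -m crank '[[[0.9,0,0,-4,0],[0.9,0,0,-7,0],[0.9,0,0,-9,0],[0.9,0,0,-9.5,0],[0.9,2,-1,-9.5,0],[0.9,5,-2.5,-9.5,0],[0.9,9,-5,-9.5,0],[0.9,13,-7,-9.5,0],[0.9,15,-8,-9.5,0],[0.9,15,-8,-9.5,0]]]' && python3 -c "
from h import *
st();go((435.5,231,240),(435.5,231,62))"
```

```text
time: 7.15
tool_pos: [605.5, -222.8, 156.4]
tcp_rot: [-3.14, -0.001, 1.642]
contact_force: [1.1, -1.8, -0.1]
grip_width: 82.5
finger_force: 0.0
time: 8.15
tool_pos: [513.6, -76.5, 250.1]
tcp_rot: [-3.14, -0.001, 1.645]
contact_force: [1.0, -0.2, 0.0]
grip_width: 82.8
finger_force: 0.0
8.15 [513.6 -76.5 250.1] [-3.140e+00 -1.000e-03  1.645e+00] q [-0.3   0.31  1.5   0.    1.33 -0.37] F [ 1.  -0.2  0. ] 82.8 0.0
(435.5, 231, 240) -> cm [31.24 -5.5   1.06] turn 0.1
(435.5, 231, 62) -> cm [31.22 -5.47 18.86] turn 0.1
```

```bash
python3 -m crank '[[[0.9,3,-0.5,0,0],[0.9,7,-1.2,0,0],[0.9,11,-2,0,0],[0.9,15,-2.7,0,0],[0.9,19,-3.4,0,0],[0.9,23,-4,0,0],[0.9,27,-4.7,0,0],[0.9,30,-5.3,0,0],[0.9,31.2,-5.5,0,0],[0.9,31.2,-5.5,0,0]]]' && python3 -m crank '[[[0.9,0,0,3,0],[0.9,0,0,6,0],[0.9,0,0,9,0],[0.9,0,0,12,0],[0.9,0,0,15,0],[0.9,0,0,17.5,0],[0.9,0,0,19,0],[0.9,0,0,19.5,0],[0.9,0,0,19.5,0],[0.9,0,0,19.5,0]]]' && python3 -c "
from h import *
st();go((435.5,231,55))"
```

```text
time: 9.15
tool_pos: [438.3, 228.8, 250.0]
tcp_rot: [-3.141, 0.0, 1.644]
contact_force: [1.2, -0.9, 0.2]
grip_width: 82.9
finger_force: 0.0
time: 10.15
tool_pos: [439.1, 227.8, 56.4]
tcp_rot: [3.14, -0.0, 1.641]
contact_force: [-0.3, 0.6, 1.0]
grip_width: 82.8
finger_force: 0.0
10.15 [439.1 227.8  56.4] [ 3.14  -0.     1.641] q [ 0.32  0.5   1.82 -0.    0.82  0.25] F [-0.3  0.6  1. ] 82.8 0.0
(435.5, 231, 55) -> cm [ 0.35 -0.33  0.14] turn -0.1
```

```bash
python3 -m crank '[[[0.9,0.3,-0.3,0,0],[0.6,0.3,-0.3,0,0],[0.4,0.3,-0.3,0,0],[0.2,0.3,-0.3,0,0],[0.2,0.3,-0.3,0,0],[0.2,0.3,-0.3,0,0],[0.2,0.3,-0.3,0,0],[0.2,0.3,-0.3,-0.3,0],[0.2,0.3,-0.3,-1,0],[0.2,0.3,-0.3,-2,0]]]' && python3 -m crank '[[[0.2,0,0,-2,0],[0.2,0,0,-4.5,0],[0.2,0,0,-7,0],[0.2,0,0,-10,0],[0.2,0,0,-13,0],[0.2,0,0,-15.5,0],[0.2,0,0,-17,0],[0.2,0,0,-18,0],[0.2,0,0,-18,0],[0.2,0,0,-18,0]]]' && python3 -c "
from h import *
st();go((600.5,-138.2,255))"
```

```text
time: 11.15
tool_pos: [434.7, 230.9, 76.1]
tcp_rot: [-3.141, 0.0, 1.642]
contact_force: [0.6, 1.1, -0.2]
grip_width: 40.1
finger_force: 30.0
time: 12.15
tool_pos: [434.6, 230.9, 255.3]
tcp_rot: [-3.141, 0.0, 1.642]
contact_force: [0.6, 0.2, -0.6]
grip_width: 40.2
finger_force: 30.0
12.15 [434.6 230.9 255.3] [-3.141  0.     1.642] q [0.33 0.26 1.56 0.   1.32 0.26] F [ 0.6  0.2 -0.6] 40.2 30.0
(600.5, -138.2, 255) -> cm [-3.800e+01  1.391e+01  2.000e-02] turn -0.1
```

```bash
python3 -m crank '[[[0.2,-2,0.7,0,0],[0.2,-5.5,2,0,0],[0.2,-10,3.7,0,0],[0.2,-15,5.5,0,0],[0.2,-20,7.3,0,0],[0.2,-25,9.1,0,0],[0.2,-30,11,0,0],[0.2,-34,12.5,0,0],[0.2,-37,13.5,0,0],[0.2,-38,13.9,0,0]]]' && python3 -m crank '[[[0.2,0,0,0,0],[0.2,0,0,2,0],[0.2,0,0,5,0],[0.2,0,0,8,0],[0.2,0,0,11,0],[0.2,0,0,14,0],[0.2,0,0,16,0],[0.2,0,0,17,0],[0.2,0,0,17,0],[0.2,0,0,17,0]]]' && python3 -c "
from h import *
st();go((600.5,-138.2,65))"
```

```text
time: 13.15
tool_pos: [601.0, -141.9, 253.3]
tcp_rot: [-3.139, -0.0, 1.638]
contact_force: [0.1, -1.2, -0.4]
grip_width: 40.6
finger_force: 30.0
time: 14.15
tool_pos: [601.2, -137.5, 86.7]
tcp_rot: [3.14, 0.0, 1.643]
contact_force: [-0.1, 0.4, -0.5]
grip_width: 40.4
finger_force: 30.0
14.15 [ 601.2 -137.5   86.7] [3.14  0.    1.643] q [-0.35  0.64  1.44  0.    1.06 -0.42] F [-0.1  0.4 -0.5] 40.4 30.0
(600.5, -138.2, 65) -> cm [-0.07 -0.08  2.17] turn -0.0
```

```bash
python3 -m crank '[[[0.2,-0.1,0,0.6,0],[0.2,-0.1,0,1.2,0],[0.2,-0.1,0,1.7,0],[0.2,-0.1,0,2.0,0],[0.2,-0.1,0,2.1,0],[0.2,-0.1,0,2.1,0],[0.2,-0.1,0,2.1,0],[0.2,-0.1,0,2.1,0],[0.7,-0.1,0,2.1,0],[0.9,-0.1,0,2.1,0]]]' && python3 -m crank '[[[0.9,0,0,0,0],[0.9,0,0,0,0],[0.9,0,0,-1,0],[0.9,0,0,-4,0],[0.9,0,0,-8,0],[0.9,0,0,-12,0],[0.9,0,0,-15,0],[0.9,0,0,-17,0],[0.9,0,0,-17,0],[0.9,0,0,-17,0]]]' && python3 - <<'E'
from h import *
st();go((459,105.7,235),(459,105.7,100))
o,im,d=cap('top','top1');P=cloud('top',d);cv2.imwrite('pics/t1.png',cv2.resize(im[120:280,190:430,::-1],None,fx=3.3,fy=3.3))
for k,(c,h) in dict(tin=((606,-223),81),jar=((600,-138),114),cups=((459,106),150),can=((468,-25),187),salt=((440,-253),90)).items():
    m=(np.hypot(*(P[...,:2]-c).transpose(2,0,1))<50)&(abs(P[...,2]-h)<10)&(d>0); q=P[m]
    if len(q): print(k,len(q),cv2.minEnclosingCircle(q[:,:2].astype(np.float32)),np.median(q[:,2]))
E
```

```text
time: 15.15
tool_pos: [601.0, -139.1, 64.8]
tcp_rot: [3.141, 0.0, 1.642]
contact_force: [-0.0, -0.4, -0.6]
grip_width: 52.3
finger_force: 0.0
time: 16.15
tool_pos: [600.6, -139.0, 234.7]
tcp_rot: [3.141, 0.0, 1.642]
contact_force: [-0.7, 0.5, -0.2]
grip_width: 82.6
finger_force: 0.0
16.15 [ 600.6 -139.   234.7] [3.141 0.    1.642] q [-0.35  0.51  1.24  0.    1.39 -0.42] F [-0.7  0.5 -0.2] 82.6 0.0
(459, 105.7, 235) -> cm [ 25.42 -12.38  -0.03] turn -0.1
(459, 105.7, 100) -> cm [ 25.42 -12.38  13.47] turn -0.1
cups 598 ((460.0020751953125, 105.4002456665039), 26.05858039855957) 149.5976023356379
```

View pics/t1.png

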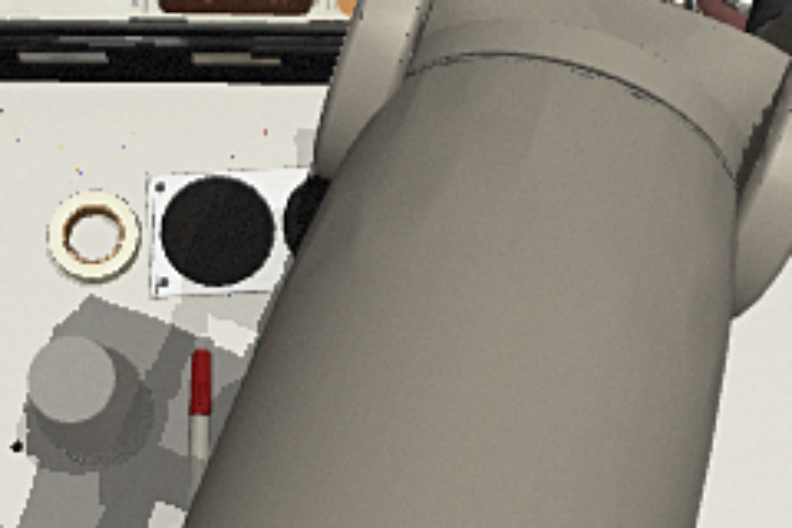

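The arm hides the placed things, so I'll check them later. For the cups, the gripper body limits the grip height: TCP at 90, which is on the slight taper.

```bash
python3 -m crank '[[[1,2,-1,0,0],[1,5,-2.5,0,0],[1,9,-4.5,0,0],[1,13,-6.4,0,0],[1,17,-8.4,0,0],[1,21,-10.3,0,0],[1,24,-11.8,0,0],[1,25.4,-12.4,0,0],[1,25.4,-12.4,0,0],[1,25.4,-12.4,0,0]]]' && python3 -m crank '[[[1,0,0,2,0],[1,0,0,4,0],[1,0,0,6,0],[1,0,0,6,0],[1,0,0,6,0],[1,0,0,6,0],[1,0,0,6,0],[1,0,0,6,0],[1,0,0,6,0],[1,0,0,6,0]]]' && python3 -c "
from h import *
st();go((459.3,105.6,90))"
```

```text
time: 17.2
tool_pos: [459.4, 104.8, 234.2]
tcp_rot: [-3.141, 0.001, 1.643]
contact_force: [1.3, -0.2, 0.4]
grip_width: 91.7
finger_force: 0.0
time: 18.2
tool_pos: [459.0, 105.5, 175.0]
tcp_rot: [3.141, -0.0, 1.642]
contact_force: [-0.1, -0.4, 0.8]
grip_width: 91.7
finger_force: 0.0
18.2 [459.  105.5 175. ] [ 3.141 -0.     1.642] q [ 0.06  0.3   1.75  0.    1.1  -0.01] F [-0.1 -0.4  0.8] 91.7 0.0
(459.3, 105.6, 90) -> cm [0.01 0.02 8.5 ] turn -0.1
```

```bash
python3 -m crank '[[[1,0,0,2,0],[1,0,0,4,0],[1,0,0,6,0],[1,0,0,7.5,0],[1,0,0,8.2,0],[1,0,0,8.5,0],[1,0,0,8.5,0],[1,0,0,8.5,0],[0.8,0,0,8.5,0],[0.6,0,0,8.5,0]]]' && python3 -m crank '[[[0.4,0,0,0,0],[0.4,0,0,0,0],[0.4,0,0,0,0],[0.4,0,0,0,0],[0.4,0,0,0,0],[0.4,0,0,0,0],[0.4,0,0,-0.5,0],[0.4,0,0,-1.2,0],[0.4,0,0,-2,0],[0.4,0,0,-2,0]]]' && python3 - <<'E'
from h import *
st();go((594.4,-53.5,200))
o,im,d=cap('scene','s2');cv2.imwrite('pics/s2c.png',cv2.resize(im[120:300,120:480,::-1],None,fx=2.2,fy=2.2))
E
```

```text
time: 19.2
tool_pos: [459.3, 105.4, 90.2]
tcp_rot: [3.141, -0.0, 1.642]
contact_force: [0.0, -0.2, -0.1]
grip_width: 80.3
finger_force: 0.0
time: 20.2
tool_pos: [459.8, 105.5, 111.0]
tcp_rot: [3.139, -0.0, 1.642]
contact_force: [0.4, 0.3, -0.9]
grip_width: 62.2
finger_force: 29.7
20.2 [459.8 105.5 111. ] [ 3.139 -0.     1.642] q [ 0.06  0.38  1.83  0.    0.93 -0.01] F [ 0.4  0.3 -0.9] 62.2 29.7
(594.4, -53.5, 200) -> cm [-16.82  12.31  -8.87] turn -0.1
```

View pics/s2c.png

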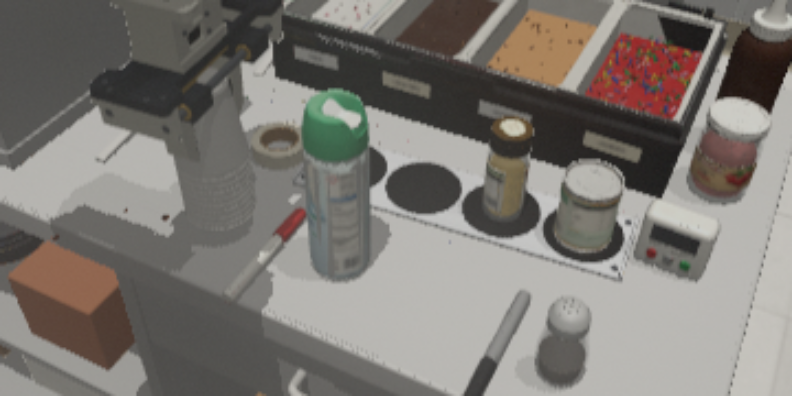

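Tin (587,205) and jar (507,170) stand on the pads next to the timer (675,240), and the cups are held upright. Carrying the cups to pad_b.

```bash
python3 -m crank '[[[0.4,0,0,-1.5,0],[0.4,0,0,-4,0],[0.4,0,0,-6.5,0],[0.4,0,0,-8.5,0],[0.4,0,0,-9.5,0],[0.4,0,0,-9.5,0],[0.4,-1,0.7,-9.5,0],[0.4,-2.5,1.8,-9.5,0],[0.4,-4.5,3.3,-9.5,0],[0.4,-6.5,4.8,-9.5,0]]]' && python3 -m crank '[[[0.4,-2,1.5,0,0],[0.4,-4,3,0,0],[0.4,-6,4.4,0,0],[0.4,-8,5.8,0,0],[0.4,-9.5,7,0,0],[0.4,-10.3,7.5,0,0],[0.4,-10.3,7.5,0,0],[0.4,-10.3,7.5,1,0],[0.4,-10.3,7.5,2,0],[0.4,-10.3,7.5,2,0]]]' && python3 -c "
from h import *
st();go((594.4,-53.5,100))"
```

```text
time: 21.25
tool_pos: [511.8, 42.8, 203.2]
tcp_rot: [-3.139, -0.0, 1.643]
contact_force: [-0.3, 0.2, -0.6]
grip_width: 61.7
finger_force: 29.7
time: 22.25
tool_pos: [592.1, -52.4, 182.6]
tcp_rot: [-3.138, -0.001, 1.643]
contact_force: [-0.3, -0.2, -0.8]
grip_width: 61.8
finger_force: 29.7
22.25 [592.1 -52.4 182.6] [-3.138e+00 -1.000e-03  1.643e+00] q [-0.22  0.51  1.39  0.    1.25 -0.29] F [-0.3 -0.2 -0.8] 61.8 29.7
(594.4, -53.5, 100) -> cm [-0.13  0.25  8.25] turn -0.0
```

```bash
python3 -m crank '[[[0.4,-0.1,0.2,1,0],[0.4,-0.1,0.2,2.5,0],[0.4,-0.1,0.2,4.5,0],[0.4,-0.1,0.2,6,0],[0.4,-0.1,0.2,7.2,0],[0.4,-0.1,0.2,7.9,0],[0.4,-0.1,0.2,8.2,0],[0.4,-0.1,0.2,8.3,0],[0.4,-0.1,0.2,8.3,0],[0.4,-0.1,0.2,8.3,0]]]' && python3 - <<'E'
from h import *
st();go((594.4,-53.5,100))
o,im,d=cap('scene','s3');cv2.imwrite('pics/s3c.png',cv2.resize(im[150:260,220:420,::-1],None,fx=4,fy=4))
E
```

```text
time: 23.25
tool_pos: [596.1, -54.3, 102.4]
tcp_rot: [3.14, 0.0, 1.642]
contact_force: [-0.9, -0.0, -0.8]
grip_width: 61.5
finger_force: 29.7
23.25 [596.1 -54.3 102.4] [3.14  0.    1.642] q [-0.22  0.59  1.48  0.    1.07 -0.29] F [-0.9 -0.  -0.8] 61.5 29.7
(594.4, -53.5, 100) -> cm [ 0.09 -0.17  0.24] turn -0.1
```

View pics/s3c.png

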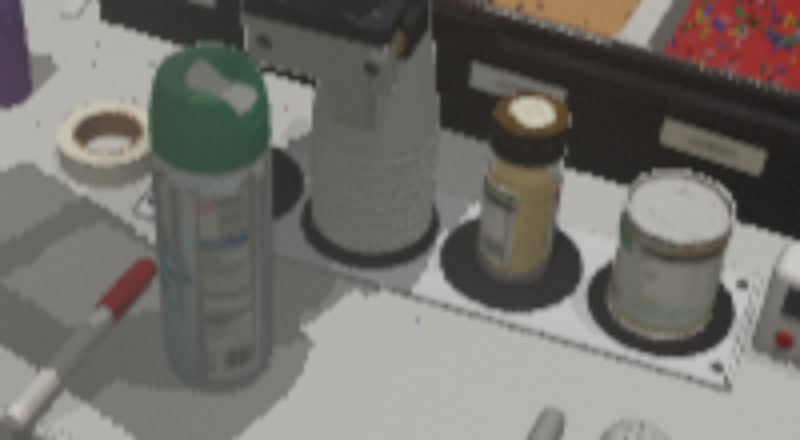

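The cups are just above pad_b (crop 370,220), well centred. Lowering, releasing and rising.

```bash
python3 -m crank '[[[0.4,0.1,-0.1,0.1,0],[0.4,0.1,-0.1,0.2,0],[0.4,0.1,-0.1,0.2,0],[0.4,0.1,-0.1,0.2,0],[0.4,0.1,-0.1,0.2,0],[0.6,0.1,-0.1,0.2,0],[0.8,0.1,-0.1,0.2,0],[1,0.1,-0.1,0.2,0],[1,0.1,-0.1,0.2,0],[1,0.1,-0.1,0.2,0]]]' && python3 -m crank '[[[1,0,0,-0.5,0],[1,0,0,-2,0],[1,0,0,-4.5,0],[1,0,0,-7.5,0],[1,0,0,-10.5,0],[1,0,0,-13.5,0],[1,0,0,-14.5,0],[1,0,0,-14.5,0],[1,0,0,-14.5,0],[1,0,0,-14.5,0]]]' && python3 -c "
from h import *
st();go((467.5,-25.3,245))"
```

```text
time: 24.3
tool_pos: [594.7, -53.3, 99.8]
tcp_rot: [3.141, -0.0, 1.642]
contact_force: [-0.4, -0.0, -0.3]
grip_width: 88.8
finger_force: 0.0
time: 25.3
tool_pos: [593.9, -53.2, 242.7]
tcp_rot: [-3.138, -0.001, 1.642]
contact_force: [-0.5, -0.3, 0.0]
grip_width: 91.7
finger_force: 0.0
25.3 [593.9 -53.2 242.7] [-3.138e+00 -1.000e-03  1.642e+00] q [-0.22  0.47  1.29  0.    1.39 -0.29] F [-0.5 -0.3  0. ] 91.7 0.0
(467.5, -25.3, 245) -> cm [  3.68 -12.41  -0.18] turn -0.1
```

```bash
python3 -m crank '[[[1,0.6,-2,0,0],[1,1.3,-4.5,0,0],[1,2.1,-7,0,0],[1,2.8,-9.5,0,0],[1,3.4,-11.5,0,0],[1,3.7,-12.4,0,0],[1,3.7,-12.4,0,0],[1,3.7,-12.4,1.5,0],[1,3.7,-12.4,3,0],[1,3.7,-12.4,3,0]]]' && python3 -c "
from h import *
st();go((467.5,-25.3,127))"
```

```text
time: 26.3
tool_pos: [468.1, -25.3, 212.7]
tcp_rot: [-3.138, -0.001, 1.642]
contact_force: [0.1, 0.3, -0.8]
grip_width: 91.9
finger_force: 0.0
26.3 [468.1 -25.3 212.7] [-3.138e+00 -1.000e-03  1.642e+00] q [-0.22  0.25  1.69  0.    1.2  -0.29] F [ 0.1  0.3 -0.8] 91.9 0.0
(467.5, -25.3, 127) -> cm [-0.   -0.03  8.57] turn -0.1
```

```bash
python3 -m crank '[[[1,0,0,2,0],[1,0,0,4,0],[1,0,0,6,0],[1,0,0,7.5,0],[1,0,0,8.2,0],[1,0,0,8.5,0],[1,0,0,8.5,0],[1,0,0,8.5,0],[0.8,0,0,8.5,0],[0.6,0,0,8.5,0]]]' && python3 -m crank '[[[0.3,0,0,0,0],[0.3,0,0,0,0],[0.3,0,0,0,0],[0.3,0,0,0,0],[0.3,0,0,0,0],[0.3,0,0,-0.5,0],[0.3,0,0,-1.5,0],[0.3,0,0,-2.8,0],[0.3,0,0,-3.5,0],[0.3,0,0,-3.5,0]]]' && python3 -c "
from h import *
st();go((588,31.2,162))"
```

```text
time: 27.3
tool_pos: [468.6, -25.3, 130.2]
tcp_rot: [3.141, 0.0, 1.642]
contact_force: [0.4, -0.7, 0.5]
grip_width: 80.1
finger_force: 0.0
time: 28.3
tool_pos: [469.0, -25.4, 165.9]
tcp_rot: [3.139, 0.001, 1.642]
contact_force: [0.6, -0.0, -2.4]
grip_width: 55.0
finger_force: 30.0
28.3 [469.  -25.4 165.9] [3.139e+00 1.000e-03 1.642e+00] q [-0.22  0.3   1.76  0.    1.07 -0.29] F [ 0.6 -0.  -2.4] 55.0 30.0
(588, 31.2, 162) -> cm [ 4.8  12.27  0.42] turn -0.1
```

```bash
python3 -m crank '[[[0.3,1.2,1,0,0],[0.3,2.8,2.8,0,0],[0.3,4,5,0,0],[0.3,4.8,7.2,0,0],[0.3,4.8,9.2,0,0],[0.3,4.8,10.9,0,0],[0.3,4.8,12,0,0],[0.3,4.8,12.3,0,0],[0.3,4.8,12.3,0,0],[0.3,4.8,12.3,0,0]]]' && python3 -m crank '[[[0.3,0,0,0.5,0],[0.3,0,0,1.1,0],[0.3,0,0,1.7,0],[0.3,0,0,2.1,0],[0.3,0,0,2.3,0],[0.3,0,0,2.4,0],[0.3,0,0,2.4,0],[0.3,0,0,2.4,0],[0.3,0,0,2.4,0],[0.3,0,0,2.4,0]]]' && python3 - <<'E'
from h import *
st();go((588,31.2,137))
o,im,d=cap('scene','s4');cv2.imwrite('pics/s4c.png',cv2.resize(im[130:260,220:420,::-1],None,fx=4,fy=4))
E
```

```text
time: 29.3
tool_pos: [586.8, 31.4, 164.4]
tcp_rot: [-3.14, -0.0, 1.642]
contact_force: [0.8, -0.5, -2.9]
grip_width: 55.0
finger_force: 30.0
time: 30.3
tool_pos: [587.7, 31.4, 140.9]
tcp_rot: [3.141, 0.0, 1.642]
contact_force: [0.7, 0.1, -2.6]
grip_width: 55.2
finger_force: 30.0
30.3 [587.7  31.4 140.9] [3.141 0.    1.642] q [-0.08  0.53  1.47  0.    1.14 -0.15] F [ 0.7  0.1 -2.6] 55.2 30.0
(588, 31.2, 137) -> cm [-0.02  0.03  0.39] turn -0.1
```

View pics/s4c.png

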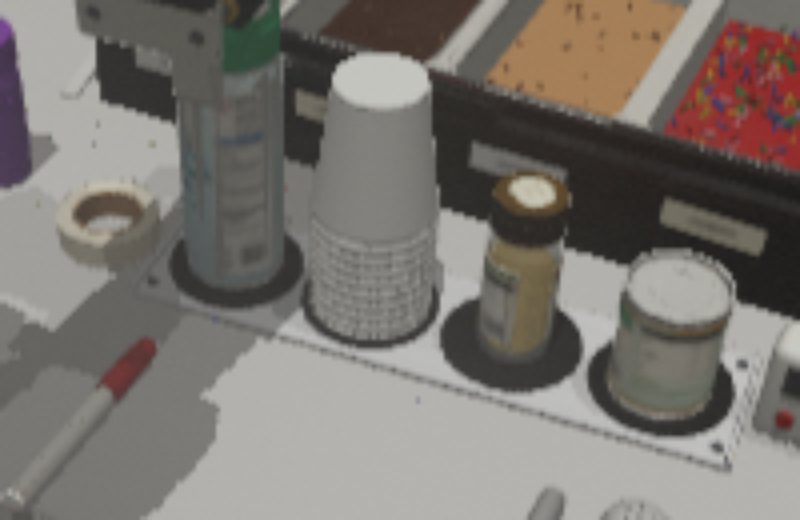

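All four are in line, with the can about 1 mm above pad_a at (235,270). Releasing and retreating.

```bash
python3 -m crank '[[[0.3,0,0,0.05,0],[0.3,0,0,0.1,0],[0.3,0,0,0.15,0],[0.3,0,0,0.15,0],[0.3,0,0,0.15,0],[0.5,0,0,0.15,0],[0.7,0,0,0.15,0],[0.9,0,0,0.15,0],[1,0,0,0.15,0],[1,0,0,0.15,0]]]' && python3 -m crank '[[[1,0,0,-0.5,0],[1,0,0,-2,0],[1,0,0,-4.5,0],[1,0,0,-7,0],[1,0,0,-9.5,0],[1,0,0,-11,0],[1,0,0,-11,0],[1,0,-2,-11,0],[1,1,-5,-11,0],[1,2,-8,-11,0]]]' && python3 -m crank '[[[1,2,-3,0,0],[1,5,-6,0,0],[1,9,-9,0,0],[1,13,-11,0,0],[1,17,-12,0,0],[1,20,-12,0,0],[1,23,-12,0,0],[1,23,-12,0,0],[1,23,-12,0,0],[1,23,-12,0,0]]]' && python3 - <<'E'
from h import *
np.set_printoptions(precision=1,suppress=True)
st()
o,im,d=cap('top','top2');cv2.imwrite('pics/t2.png',cv2.resize(im[130:290,190:440,::-1],None,fx=3.2,fy=3.2))
for n in ('top','scene'):
    if n=='scene': o,im,d=cap('scene','s5')
    P=cloud(n,d)
    for k,(c,h) in dict(tin=((606.5,-222.8),81),jar=((600.5,-138.2),114),cups=((594.4,-53.5),159),can=((588,31.2),196),salt=((440,-253),90)).items():
        m=(np.hypot(*(P[...,:2]-c).transpose(2,0,1))<40)&(abs(P[...,2]-h)<10)&(d>0); q=P[m]
        if len(q): e=cv2.minEnclosingCircle(q[:,:2].astype(np.float32)); print(n,k,len(q),np.array(e[0]),e[1],'err',np.array(e[0])-c,np.median(q[:,2]))
E
```

```text
time: 31.35
tool_pos: [587.8, 31.4, 139.5]
tcp_rot: [3.141, -0.0, 1.642]
contact_force: [0.8, 0.7, -0.1]
grip_width: 82.8
finger_force: 0.0
time: 32.35
tool_pos: [504.9, 45.6, 247.8]
tcp_rot: [-3.14, -0.0, 1.642]
contact_force: [1.1, 0.5, 0.6]
grip_width: 91.9
finger_force: 0.0
time: 33.35
tool_pos: [370.1, 265.6, 248.7]
tcp_rot: [-3.141, 0.001, 1.642]
contact_force: [-0.8, -1.0, -0.5]
grip_width: 91.8
finger_force: 0.0
33.35 [370.1 265.6 248.7] [-3.1  0.   1.6] q [ 0.5  0.2  1.7 -0.   1.3  0.4] F [-0.8 -1.  -0.5] 91.8 0.0
top tin 567 [ 605.3 -222.7] 28.955896377563477 err [-1.2  0.1] 78.02737039429128
top jar 311 [ 601.  -138.8] 20.42723274230957 err [ 0.5 -0.6] 113.65112751155108
top cups 560 [595.1 -53.4] 26.238107681274414 err [0.7 0.1] 158.55413826105243
top can 426 [587.6  31.2] 25.4045467376709 err [-0.4  0. ] 194.07454047876138
top salt 178 [ 440.4 -253.4] 15.961952209472656 err [ 0.4 -0.4] 86.10869748922826
scene tin 502 [ 603.8 -222.3] 30.134033203125 err [-2.7  0.5] 78.53451712292028
scene jar 248 [ 598.1 -138. ] 20.905067443847656 err [-2.4  0.2] 113.99670942643645
scene cups 386 [593.2 -52.7] 27.51995277404785 err [-1.2  0.8] 159.06405349441917
scene can 277 [585.9  31.2] 25.589529037475586 err [-2.1 -0. ] 193.5694429541888
scene salt 212 [ 437.9 -252.7] 16.4876766204834 err [-2.1  0.3] 86.38922674508291
```

View pics/t2.png

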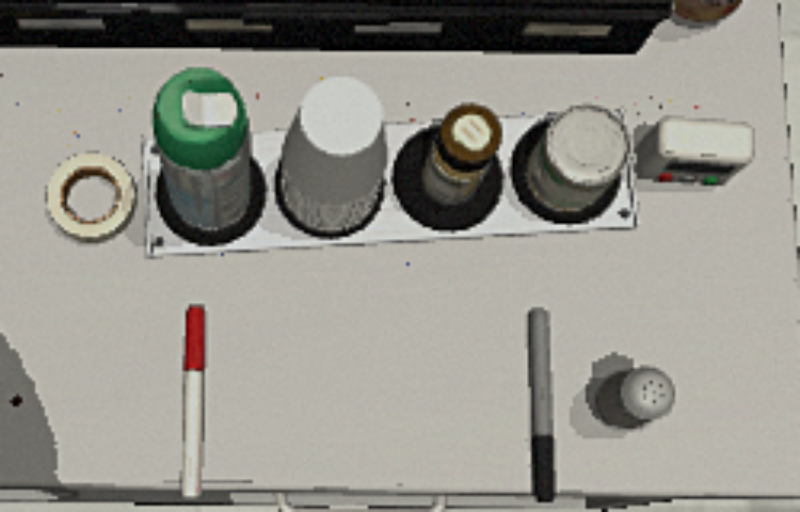

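All four stand centred within about 1 mm by the top camera: can (200,120), cups (340,115), jar (470,135) and tin (585,145). The timer is at (695,150), and the salt shaker at (645,393) has not moved.

```bash
python3 -c "
from plant import bot
print(bot.close_job())"
```

```text
the job is handed in; nothing more can be done
None
```

The job is handed in at about 33 s of the 109 s allowed: from the timer end, the tin, spice jar, cup stack and aerosol can stand upright on the four pads, within about 1 mm of centre by the top camera and 3 mm by the scene camera, with the salt shaker unmoved and the gripper open and clear.

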